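# Wipe the rock chips off the sample plate

## Task

Take the yellow scraper block with the black handle and wipe both dark rock chips off the pale blue plate with it into the green tray under one end of the plate, not the white tray at the other end. Touch the chips only with the scraper, never with the gripper. Leave the scraper standing upright on the plate, let go.

Things in the scene. Friction and masses are not known exactly. Their poses are not given: they have to be found in the camera images.
- scraper: Scraper block, loose, 0.2 to 0.33 kg, upright on the bench left or right of the plate. Yellow base with black rubber foot, 130 (its x) by 36 (its y) by 30 mm high; the long upright faces wipe. Centred on it a black handle 60 (x) by 22 mm (y), 30 to 80 mm above the underside: grip across y from above. Origin: centre of the underside, z up.
- green_tray: Green open tray, fixed, 170 (its x) by 90 (its y) by 30 mm high, walls 4 mm. Origin: centre of its underside, on the bench (z = 0). One end of the fixed plate (see chip_a) overhangs it: from the tray's origin, along the tray's y towards the chips, the plate's end edge is at 33 mm and its centre at 133 mm. A like white tray is under the plate's other end.
- chip_a: Dark grey rock chip, loose, 14 g, 26 mm across, 12 mm high; origin: centre of its underside. It lies on a fixed pale blue rimless plate, 160 mm wide along the tray's x, 200 mm long along the tray's y, flat top 45 mm above the bench. Chips start with their centres within 36 mm of the plate's centre across its width, 21 mm along its length.
- chip_b: The second dark rock chip, same size, 30 mm or more from the first across the plate's width. Origin: centre of its underside.
Mind the look-alikes: they are no part of the job. Leave any red look-alike of the green_tray alone. Leave any red look-alike of the scraper alone.

How it is judged:
At the end, for the whole second after the job is handed in: Both chips lie at rest inside the green tray, and the scraper, released and at rest, stands upright (within 10 degrees) on the plate, its underside 45 mm above the bench (within 7 mm) (x of chip_a in the frame of green_tray between -0.083 and 0.083 m and y of chip_a in the frame of green_tray between -0.043 and 0.043 m and height (world z) of each of chip_a, chip_b below 0.034 m and x of chip_b in the frame of green_tray between -0.083 and 0.083 m and y of chip_b in the frame of green_tray between -0.043 and 0.043 m and height (world z) of scraper between 0.038 and 0.052 m and angle between scraper's own z axis and vertical below 0.17 rad and linear speed of each of scraper, chip_a, chip_b below 0.02 m/s); the robot touches nothing.
It fails at once if the gripper or the arm touches a chip (contact force between any of the fingers, the arm and chip_a above 0.3 N or contact force between any of the fingers, the arm and chip_b above 0.3 N).
It also fails if it takes over 51 s, if anything falls off the work surface, if the arm or the gripper's body presses on something with over 40 N, if the wrist force passes 120 N, or if a joint passes its speed limit or range.

## Robot

A 6-joint arm with a two-finger parallel gripper is mounted at the origin on the work surface. World frame = base frame: x ahead of the robot, y to its left, z up, the work surface at z = 0. Lengths are in m, angles in rad, forces in N, time in s.
With the tool pointing down it reaches from about 0.25 to 0.725 m from the base axis. Payload 4 kg.
Tool frame: the origin (TCP) lies midway between the tips of the shut fingers; the grasp point (between the pads) lies 19 mm behind it; z points along the fingers, y is the direction in which the jaws open and shut (so a half turn about z gives the same grasp; the last joint's range is limited). The gripper opens to 85 mm and grips with 20 to 120 N. Pads are 22 mm wide; open, the fingers measure 114 mm over their backs; the gripper's body (76 mm by 85 mm) begins 54 mm behind the grasp point. The pads swing forward as they close: fully open they stand 13 mm farther back than shut.
Start: joints at [1.242, 0.241, 0.005, 1.335, 0, 1.571], TCP at [0.161, 0.473, 0.231] pointing down, gripper open.
Joint ranges: [-2.72, 2.72], [-1.05, 1.87], [-1.09, 1.28], [-1.99, 2.15], [-1.42, 1.44], [-3.14, 3.14]. Speed limits (rad/s): [2.79, 2.79, 3.14, 3.14, 3.14, 3.14].

## Interface

Orientations are given as [roll, pitch, yaw] about the fixed x, y, z axes, in that order (R = Rz(yaw) Ry(pitch) Rx(roll)).
In Python, from station import r gives the robot as it stands. The module is installed in compiled form; this text tells all that it offers.
- The arm moves only by the shell command python3 -m handwheel 'ROWS' [FORCE]. ROWS is a JSON object of lists of equal length, an entry for each row: "hand": the finger opening in m, from 0 to 0.0854; "xyz": the shift along the tool's x, y, z in m, a list of three; "roll": the turn about the tool's z in rad. In form: {"hand": [hand, ...], "xyz": [[x, y, z], ...], "roll": [roll, ...]}. A call has 1 to 10 rows; each row is the pose to reach, as a shift and turn from the pose commanded when the call began, along the tool's axes at that moment; what a row does not reach only later rows make up. A row lasts 1/12 s, in which the tool goes at most 41.7 mm and 7.16 degrees, less where a joint would pass 70% of its speed; a pose out of reach is approached as far as the arm can. A call with a gripper value outside its range is refused whole. The fingers move at their own pace and stop on an object; FORCE is the grip in N (left out, the last holds). Time passes only in rows, so rows that repeat a pose let the fingers close. It gives the time, the measured TCP pose, the force and the opening at its end, in the units of the state.
- r.sense(): the state, without advancing time (a new reading comes with each control period).
- r.get_image(name): name is "scene" or "top"; returns a dict with "img" (384x512x3 uint8, red, green, blue), "fovy" (degrees; the focal length in pixels is half the picture's height over the tangent of half this angle, whatever the lens; pixels are square), "cx", "cy" (the principal point, pixels), "pose" (4x4, takes a point from camera to world coordinates). Camera axes: x right, y up, looking along -z (the intrinsics and any distortion apply to the point x, -y, -z); pixel columns grow to the right and rows downward; lengths in m; the calibration is good to about 2 mm. A picture is of the moment at which its call begins. There is no depth.
- r.job_done(): hands the job in, once; it reports no verdict.
The state is a dict: "clock": time; "qpos": joint angles; "joint_vel": joint speeds; "joint_efforts": joint torques, N m; "eef_pos": TCP position; "orientation": TCP orientation; "contact_force": force on the tool from outside, world axes, zero at the start; "torque": the same for the moment, N m; "finger_gap": opening from 0.0 (shut) to 1.0 (fully open).
Only numpy, scipy, OpenCV 4.12 (cv2) and the standard library are available. Lean on these libraries where they do the work, as an engineer would, in place of code of your own. Each camera call takes 0.05 s, during which the arm holds its last target.

## Working session

There is one attempt and no reset: what is moved stays moved. The work goes in short steps, Python scripts to look and compute and a shell command to move; the robot and the scene stay as the last step left them, time stands still between calls to the robot, and variables do not carry over. Pictures are saved under pics/ and viewed, and the job is handed in when it is done.

```bash
mkdir -p pics; cat > h.py <<'E'
import numpy as np, cv2
from station import r
def cam(n):
    d=r.get_image(n); return d
def save(d,name,crop=None,s=1):
    im=d["img"][:,:,::-1]
    if crop: x0,y0,x1,y1=crop; im=im[y0:y1,x0:x1]
    im=cv2.resize(im,None,fx=s,fy=s,interpolation=cv2.INTER_CUBIC); cv2.imwrite("pics/"+name,im)
E
python3 - <<'E'
from h import *
for n in("scene","top"):
    d=cam(n); save(d,n+"0.png",s=1.5); print(n,{k:(v if k!="img" else v.shape) for k,v in d.items()})
    np.savez("/tmp/"+n+"0.npz",**d)
s=r.sense();print(s)
E
```

```text
scene {'img': (384, 512, 3), 'fovy': 50.049427694610095, 'cx': 253.48599194584347, 'cy': 193.43443141960557, 'pose': array([[-0.88524241, -0.35016465,  0.30615453,  0.77696745],
       [ 0.46508948, -0.67506416,  0.57269551,  0.51003766],
       [ 0.00613623,  0.64936361,  0.76045332,  0.73642182],
       [ 0.        ,  0.        ,  0.        ,  1.        ]])}
top {'img': (384, 512, 3), 'fovy': 51.75959883235636, 'cx': 248.73993065277705, 'cy': 189.29048911797872, 'pose': array([[-5.98539783e-02,  9.76715598e-01, -2.06019761e-01,
         2.76658714e-01],
       [-9.98207063e-01, -5.84825716e-02,  1.27454960e-02,
         5.40615078e-03],
       [ 4.00159275e-04,  2.06413250e-01,  9.78464823e-01,
         1.09401821e+00],
       [ 0.00000000e+00,  0.00000000e+00,  0.00000000e+00,
         1.00000000e+00]])}
{'clock': 0.1, 'qpos': array([1.24200871e+00, 2.41336756e-01, 3.87709707e-03, 1.33520098e+00,
       8.03511775e-06, 1.57080560e+00]), 'joint_vel': array([-5.74227563e-04, -2.68095930e-03,  4.11862971e-03, -9.77379654e-04,
        4.57220432e-05,  1.76914434e-04]), 'joint_efforts': array([ 6.54028991e-04, -3.73137331e+01,  2.53010505e+01,  1.08395156e-02,
        1.04341618e-04,  4.74719059e-06]), 'eef_pos': array([0.16126567, 0.47269064, 0.23050934]), 'orientation': array([-3.13972834e+00, -8.01781855e-06,  2.81279575e+00]), 'contact_force': array([ 0.68672971,  0.24752972, -0.87888041]), 'torque': array([-0.0505943 ,  0.05768736, -0.00530123]), 'finger_gap': 1.001309871918168}
```

View pics/scene0.png

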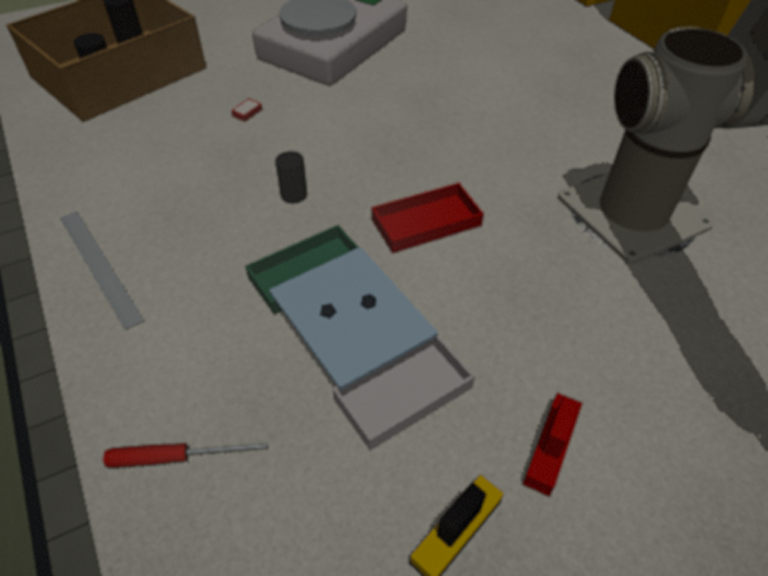

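View pics/top0.png

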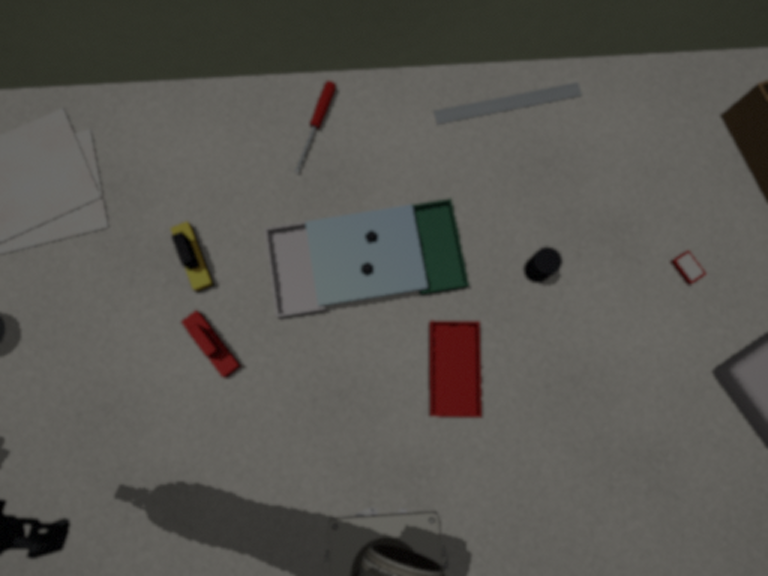

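```bash
cat >> h.py <<'E'
def K(d):
    f=d["img"].shape[0]/2/np.tan(np.radians(d["fovy"])/2); return np.array([[f,0,d["cx"]],[0,f,d["cy"]],[0,0,1]])
def proj(d,P):
    T=np.linalg.inv(d["pose"]); p=np.atleast_2d(P)@T[:3,:3].T+T[:3,3]; p=p*[1,-1,-1]; q=p@K(d).T; return q[:,:2]/q[:,2:]
def ray(d,uv):
    v=np.linalg.inv(K(d))@[uv[0],uv[1],1]; v=v*[1,-1,-1]; return d["pose"][:3,3],d["pose"][:3,:3]@v
def onz(d,uv,z):
    o,v=ray(d,uv); return o+v*(z-o[2])/v[2]
def tri(obs):
    A=np.zeros((3,3));b=np.zeros(3)
    for d,uv in obs:
        o,v=ray(d,uv); v=v/np.linalg.norm(v); M=np.eye(3)-np.outer(v,v); A+=M;b+=M@o
    return np.linalg.solve(A,b)
def load(n): 
    z=np.load("/tmp/"+n+".npz"); return {k:z[k] for k in z}
E
python3 - <<'E'
from h import *
s=load("scene0");t=load("top0")
save(t,"t_crop.png",(105,125,325,260),3.6); save(s,"s_crop.png",(160,145,350,384),2.5)
E
```

```text
(no output)
```

View pics/t_crop.png

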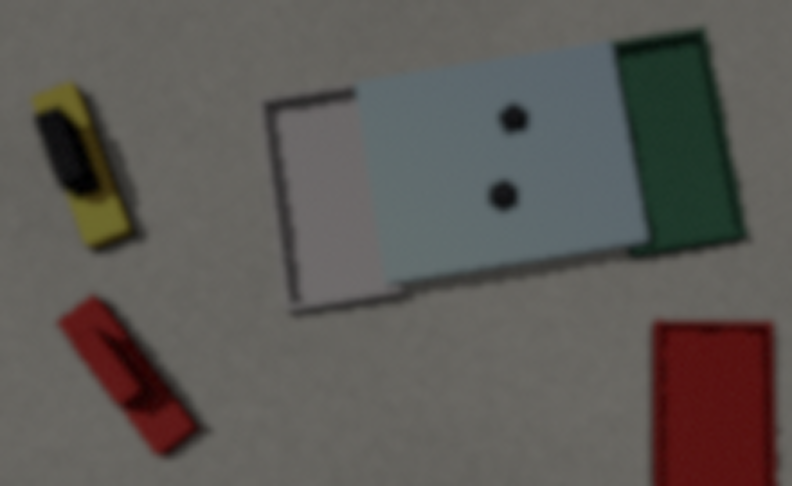

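View pics/s_crop.png

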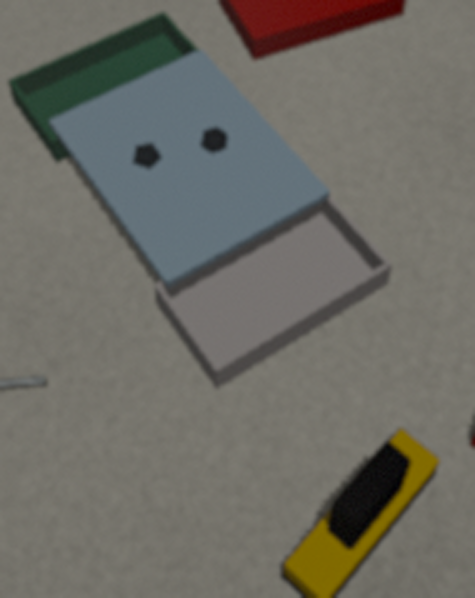

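```bash
cat > m1.py <<'E'
from h import *
from scipy.optimize import least_squares
s=load("scene0");t=load("top0")
T=lambda p:(np.array(p)+.5)/3.6-.5+[105,125]
S=lambda p:(np.array(p)+.5)/2.5-.5+[160,145]
def fit(name,tp,sp,L,z):
    print(name,"corners",[np.round(tri([(t,T(a)),(s,S(b))])*1e3,1).tolist() for a,b in zip(tp,sp)])
    L=np.array(L)
    def pts(p): c,si=np.cos(p[2]),np.sin(p[2]); return np.c_[p[0]+c*L[:,0]-si*L[:,1],p[1]+si*L[:,0]+c*L[:,1],np.full(len(L),p[3])]
    f=lambda p:np.r_[(proj(t,pts(p))-[T(a) for a in tp]).ravel(),(proj(s,pts(p))-[S(a) for a in sp]).ravel()]
    best=min((least_squares(f,[.4,.1,y,z]) for y in np.arange(-3,3.1,.75)),key=lambda q:q.cost)
    p=best.x; print(name,np.round(p,4),"rms px",np.sqrt(np.mean(best.fun**2)).round(2)); print(np.round(best.fun,1)); return p
# plate frame: y along from green toward white (tray y towards chips), local corners
p=fit("plate",[(614,42),(648,242),(357,88),(386,284)],[(50,120),(203,52),(168,282),(327,195)],[(-.08,-.1),(.08,-.1),(-.08,.1),(.08,.1)],.045)
q=fit("base",[(33,97),(72,84),(131,235),(93,249)],[(437,460),(400,430),(285,568),(322,600)],[(.065,.018),(.065,-.018),(-.065,-.018),(-.065,.018)],.03)
for n,a,b in(("a",(514,119),(146,155)),("b",(503,195),(214,140))):
    print(n,tri([(t,T(a)),(s,S(b))]),onz(t,T(a),.055),onz(s,S(b),.055))
E
python3 m1.py
```

```text
plate corners [[643.1, -90.2, 43.4], [484.3, -104.3, 41.9], [620.0, 109.2, 41.5], [465.3, 93.3, 40.5]]
plate [ 0.5452 -0.0255  0.5921 -0.0229] rms px 43.67
[ 22.6  42.4 -20.6 -54.8  39.1  71.3  -2.3 -26.8  34.5 -15.  -63.8  57.4
  59.4 -49.9 -36.3  36.4]
base corners [[574.4, 338.2, 156.3], [582.4, 312.0, 153.5], [583.0, 313.1, -148.5], [570.3, 347.5, -149.4]]
base [ 0.5735  0.3237 -2.7779  0.0029] rms px 25.27
[ 30.9  39.4   8.1  48.1 -24.4 -34.4  -2.1 -43.2 -17.4 -10.1  13.5  14.5
  15.3  16.2 -16.  -11.6]
a [ 0.58501711 -0.00965398  0.04915995] [ 0.58361243 -0.00979797  0.055     ] [ 0.58638175 -0.00494409  0.055     ]
b [0.52598108 0.00223303 0.04917176] [0.52499568 0.00193513 0.055     ] [0.52776127 0.00692205 0.055     ]
```

```bash
python3 - <<'E'
src=open("m1.py").read()
src=src.replace("[(-.08,-.1),(.08,-.1),(-.08,.1),(.08,.1)]","[(.08,-.1),(-.08,-.1),(.08,.1),(-.08,.1)]")
src=src.replace("[(437,460),(400,430),(285,568),(322,600)]","[(322,600),(285,568),(400,430),(437,460)]")
open("m1.py","w").write(src)
E
python3 m1.py
```

```text
plate corners [[643.1, -90.2, 43.4], [484.3, -104.3, 41.9], [620.0, 109.2, 41.5], [465.3, 93.3, 40.5]]
plate [0.553  0.0018 0.1011 0.0414] rms px 0.62
[-0.5  0.8  0.3  0.6 -0.  -1.   0.1  0.6 -0.2  0.5 -0.5 -0.5 -0.9  0.7
  0.9 -0.6]
base corners [[631.4, 363.6, 28.3], [641.9, 334.3, 24.1], [518.9, 288.9, 21.2], [508.9, 319.0, 21.1]]
base [0.5753 0.3264 0.3494 0.0232] rms px 0.88
[-0.2  1.1  1.  -0.1  0.5 -0.8 -1.2  0.4  0.8  1.6 -1.2 -1.1 -0.7 -0.8
  0.8  0.2]
a [ 0.58501711 -0.00965398  0.04915995] [ 0.58361243 -0.00979797  0.055     ] [ 0.58638175 -0.00494409  0.055     ]
b [0.52598108 0.00223303 0.04917176] [0.52499568 0.00193513 0.055     ] [0.52776127 0.00692205 0.055     ]
```

```bash
cat >> h.py <<'E'
from scipy.spatial.transform import Rotation as Ro
def go(x,y,z,yaw):
    s=r.sense(); R=Ro.from_euler('xyz',[np.pi,0,s["orientation"][2]]).as_matrix()
    d=R.T@(np.array([x,y,z])-s["eef_pos"]); w=(yaw-s["orientation"][2]+np.pi)%(2*np.pi)-np.pi
    print("clock",s["clock"],"eef",s["eef_pos"].round(4),"rpy",s["orientation"].round(4),"q",s["qpos"].round(2)); print("shift",d.round(4),"roll",round(-w,4))
E
python3 - <<'E'
src=open("m1.py").read()
src=src.replace("np.full(len(L),p[3])","np.full(len(L),z)").replace(",y,z]",",y]")
exec(src)
go(p[0]*0+q[0],q[1],.231,q[2]+np.pi)
E
```

```text
plate corners [[643.1, -90.2, 43.4], [484.3, -104.3, 41.9], [620.0, 109.2, 41.5], [465.3, 93.3, 40.5]]
plate [0.5532 0.003  0.1009] rms px 0.76
[-0.9  0.4 -0.1  0.3 -0.6 -1.4 -0.5  0.3 -0.3 -0.2 -0.4 -1.2 -0.9  0.2
  1.2 -1.2]
base corners [[631.4, 363.6, 28.3], [641.9, 334.3, 24.1], [518.9, 288.9, 21.2], [508.9, 319.0, 21.1]]
base [0.5761 0.3272 0.3504] rms px 1.2
[-1.3  0.1 -0.  -1.2 -0.4 -1.6 -2.2 -0.4  1.   1.1 -1.2 -1.7 -0.5 -1.8
  1.2 -0.8]
a [ 0.58501711 -0.00965398  0.04915995] [ 0.58361243 -0.00979797  0.055     ] [ 0.58638175 -0.00494409  0.055     ]
b [0.52598108 0.00223303 0.04917176] [0.52499568 0.00193513 0.055     ] [0.52776127 0.00692205 0.055     ]
clock 0.1 eef [0.1613 0.4727 0.2305] rpy [-3.1397 -0.      2.8128] q [1.24 0.24 0.   1.34 0.   1.57]
shift [-0.4396 -0.0038 -0.0005] roll -0.6792
```

```bash
python3 -m handwheel '{"hand":[0.085,0.085,0.085,0.085,0.085,0.085,0.085,0.085,0.085,0.085],"xyz":[[-0.04,0,0],[-0.08,0,0],[-0.12,0,0],[-0.16,0,0],[-0.2,0,0],[-0.24,0,0],[-0.28,0,0],[-0.32,-0.001,0],[-0.36,-0.002,0],[-0.4,-0.003,0]],"roll":[-0.07,-0.14,-0.21,-0.28,-0.35,-0.42,-0.49,-0.56,-0.63,-0.68]}' 40; python3 -c "
from h import *
go(.576,.327,.15,.350+np.pi)"
```

```text
clock: 0.93
eef_pos: [0.5405, 0.34, 0.2306]
orientation: [-3.141, -0.001, -2.787]
contact_force: [-0.0, 1.4, -0.1]
finger_gap: 0.999
clock 0.9333 eef [0.5405 0.34   0.2306] rpy [-3.1414e+00 -1.2000e-03 -2.7875e+00] q [0.56 0.53 0.43 1.47 0.   0.21]
shift [-0.0288 -0.0245  0.0806] roll 0.0041
```

```bash
python3 -m handwheel '{"hand":[0.085,0.085,0.085,0.085,0.085],"xyz":[[-0.015,-0.012,0.03],[-0.028,-0.024,0.06],[-0.028,-0.024,0.09],[-0.028,-0.024,0.11],[-0.028,-0.024,0.11]],"roll":[0,0,0,0,0]}'; python3 -c "
from h import *
go(.576,.327,.037,.350+np.pi)
for n in ('scene','top'):
    d=cam(n); np.savez('/tmp/'+n+'1.npz',**d); save(d,n+'1.png',(220,240,420,384) if n=='scene' else (70,100,230,230),4)
    print(n,proj(d,r.sense()['eef_pos']))
"
```

```text
clock: 1.35
eef_pos: [0.5703, 0.3256, 0.1141]
orientation: [-3.139, -0.013, -2.792]
contact_force: [-1.1, -0.6, -1.2]
finger_gap: 0.995
clock 1.35 eef [0.5703 0.3256 0.1141] rpy [-3.1395 -0.0125 -2.7915] q [0.52 0.63 0.29 1.25 0.   0.17]
shift [-0.0058 -0.0007  0.0771] roll 0.0001
scene [[313.29056665 326.25041472]]
top [[115.47519645 162.07503254]]
```

View pics/scene1.png

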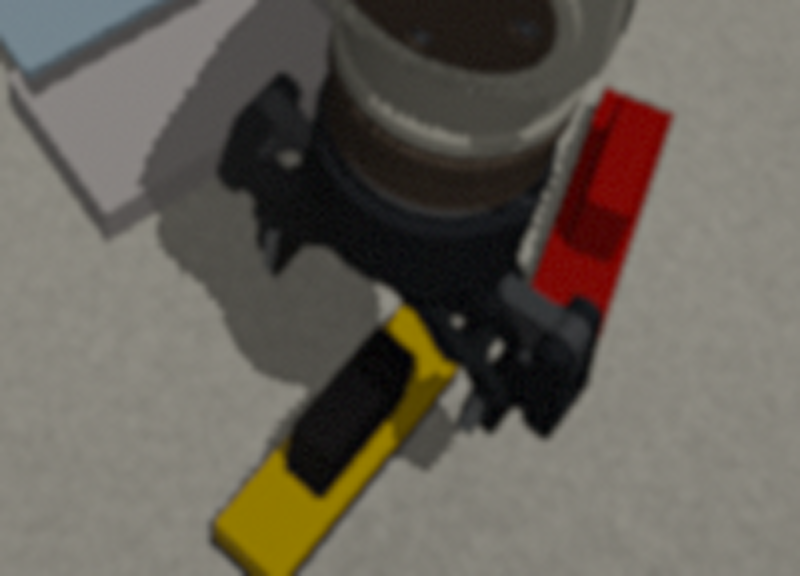

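View pics/top1.png

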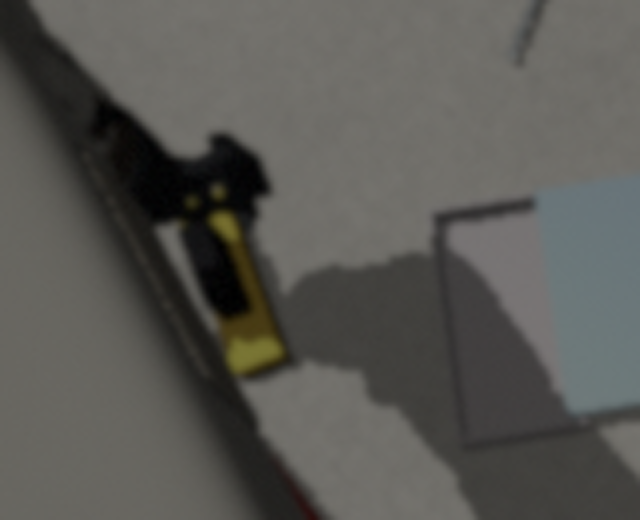

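```bash
python3 -m handwheel '{"hand":[0.085,0.085,0.085,0.085,0.085,0.085,0.085],"xyz":[[0,-0.001,0.01],[-0.002,-0.001,0.025],[-0.003,-0.001,0.04],[-0.003,-0.001,0.055],[-0.003,-0.001,0.065],[-0.003,-0.001,0.07],[-0.003,-0.001,0.07]],"roll":[0,0,0,0,0,0,0]}'; python3 -c "
from h import *
go(.576,.327,.037,.350+np.pi)
for n in ('scene','top'):
    d=cam(n); np.savez('/tmp/'+n+'2.npz',**d); save(d,n+'2.png',(220,240,420,384) if n=='scene' else (70,100,230,230),4)
"
```

```text
clock: 2.03
eef_pos: [0.5764, 0.3284, 0.0509]
orientation: [-3.141, -0.001, -2.79]
contact_force: [-0.4, -0.1, 0.3]
finger_gap: 0.994
clock 2.0333 eef [0.5764 0.3284 0.0509] rpy [-3.1414e+00 -6.0000e-04 -2.7900e+00] q [ 0.52  0.68  0.22  1.11 -0.    0.17]
shift [ 0.0009 -0.0012  0.0139] roll 0.0016
```

View pics/scene2.png

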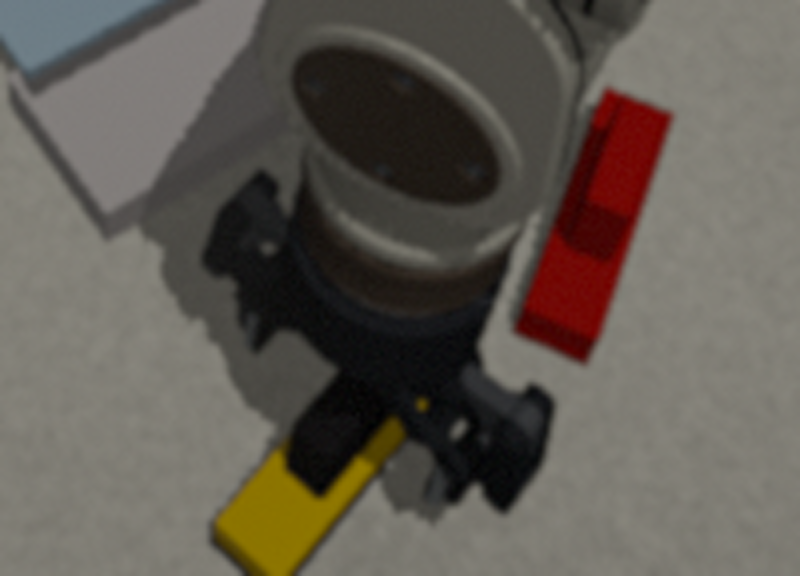

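```bash
python3 -m handwheel '{"hand":[0.085,0.085,0.085,0.01,0.01,0.01,0.01,0.01,0.01,0.01],"xyz":[[0,-0.001,0.008],[0,-0.001,0.013],[0,-0.001,0.013],[0,-0.001,0.013],[0,-0.001,0.013],[0,-0.001,0.013],[0,-0.001,0.013],[0,-0.001,0.013],[0,-0.001,0.013],[0,-0.001,0.013]],"roll":[0,0,0,0,0,0,0,0,0,0]}' 60; python3 -c "
from h import *
go(.576,.327,.037,.350+np.pi)"
```

```text
clock: 2.97
eef_pos: [0.5773, 0.3276, 0.0386]
orientation: [3.142, 0.001, -2.79]
contact_force: [0.6, -0.0, 1.4]
finger_gap: 0.251
clock 2.9667 eef [0.5773 0.3276 0.0386] rpy [ 3.1416e+00  5.0000e-04 -2.7903e+00] q [ 0.52  0.69  0.2   1.08 -0.    0.16]
shift [ 0.0014 -0.0001  0.0016] roll 0.0013
```

```bash
python3 -m handwheel '{"hand":[0.01,0.01,0.01,0.01,0.01,0.01,0.01,0.01],"xyz":[[0,0,0],[0,0,-0.005],[0,0,-0.02],[0,0,-0.045],[0,0,-0.07],[0,0,-0.09],[0,0,-0.1],[0,0,-0.1]],"roll":[0,0,0,0,0,0,0,0]}' 60; python3 -c "
from h import *
print(r.sense()['contact_force'],r.sense()['torque'],r.sense()['finger_gap'])
for n in ('scene','top'):
    d=cam(n); np.savez('/tmp/'+n+'3.npz',**d); save(d,n+'3.png',None,1.5)
"
```

```text
clock: 3.63
eef_pos: [0.5786, 0.3283, 0.1415]
orientation: [3.141, 0.005, -2.79]
contact_force: [0.9, 0.7, -1.6]
finger_gap: 0.246
[ 0.86155613  0.71834506 -1.63678644] [-0.00421011 -0.02940343 -0.00286611] 0.2464958595235414
```

View pics/scene3.png

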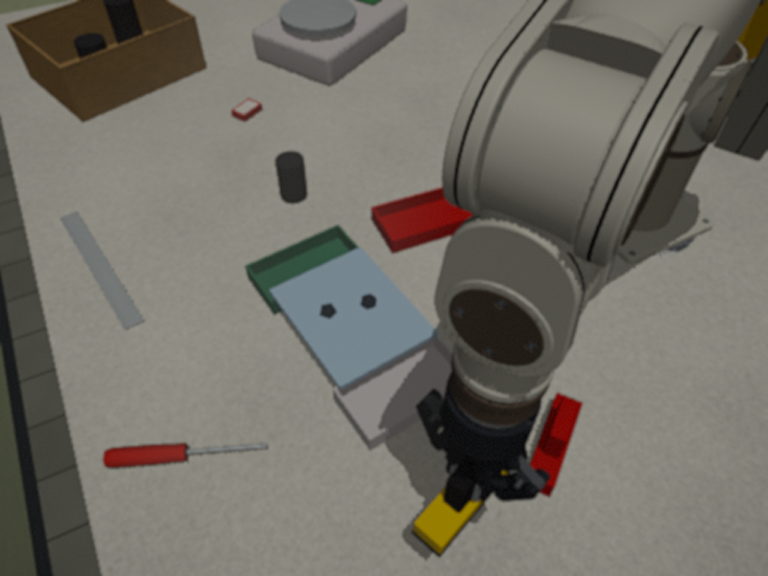

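View pics/top3.png

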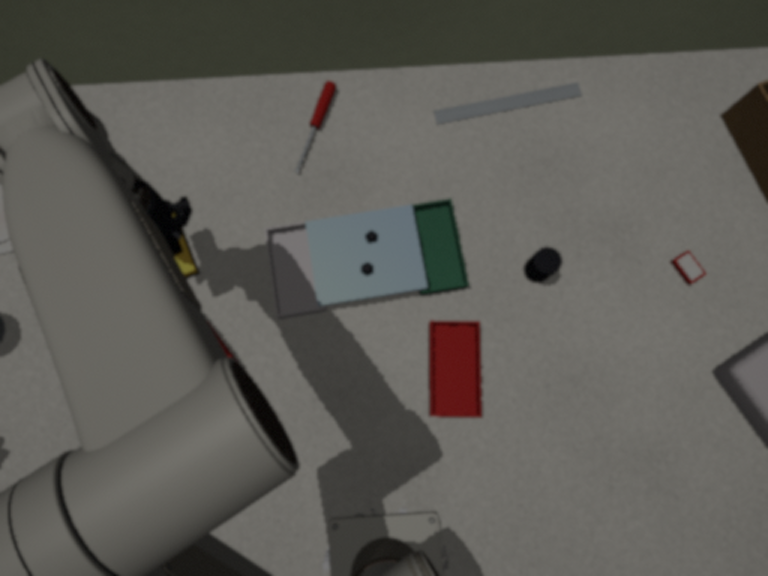

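```bash
python3 -c "
from h import *
go(.5466,.0677,.1415,.101+np.pi)"
```

```text
clock 3.7333 eef [0.5767 0.3272 0.1375] rpy [-3.1414e+00 -1.0000e-03 -2.7904e+00] q [0.52 0.62 0.34 1.29 0.   0.16]
shift [ 0.1176 -0.2333 -0.004 ] roll 0.2502
```

```bash
python3 -m handwheel '{"hand":[0.01,0.01,0.01,0.01,0.01,0.01,0.01,0.01,0.01,0.01],"xyz":[[0.007,-0.014,0],[0.02,-0.04,0],[0.035,-0.07,0],[0.05,-0.1,0],[0.065,-0.13,0],[0.08,-0.16,0],[0.095,-0.19,0],[0.108,-0.216,0],[0.115,-0.229,0],[0.118,-0.233,0]],"roll":[0.02,0.05,0.08,0.11,0.14,0.17,0.2,0.23,0.25,0.25]}' 60
python3 -m handwheel '{"hand":[0.01,0.01],"xyz":[[0,0,0],[0,0,0]],"roll":[0,0]}' 60
python3 -c "
from h import *
go(.5466,.0677,.0836,.101+np.pi)
for n in ('scene','top'):
    d=cam(n); np.savez('/tmp/'+n+'4.npz',**d); save(d,n+'4.png',(150,130,330,300) if n=='scene' else (150,100,350,250),3.5)
"
```

```text
clock: 4.57
eef_pos: [0.5444, 0.0652, 0.1361]
orientation: [-3.141, -0.005, -3.044]
contact_force: [0.4, 0.7, -3.1]
finger_gap: 0.247
clock: 4.73
eef_pos: [0.5459, 0.0686, 0.1372]
orientation: [3.141, -0.002, -3.04]
contact_force: [0.7, 0.9, -2.2]
finger_gap: 0.248
clock 4.7333 eef [0.5459 0.0686 0.1372] rpy [ 3.1409e+00 -1.8000e-03 -3.0399e+00] q [ 0.12  0.4  -0.03  1.15  0.    0.02]
shift [-0.0006 -0.001   0.0536] roll 0.0007
```

View pics/scene4.png

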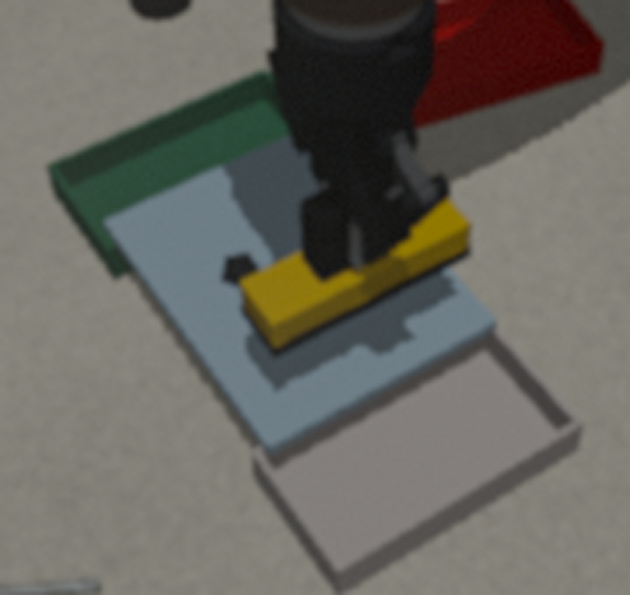

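View pics/top4.png

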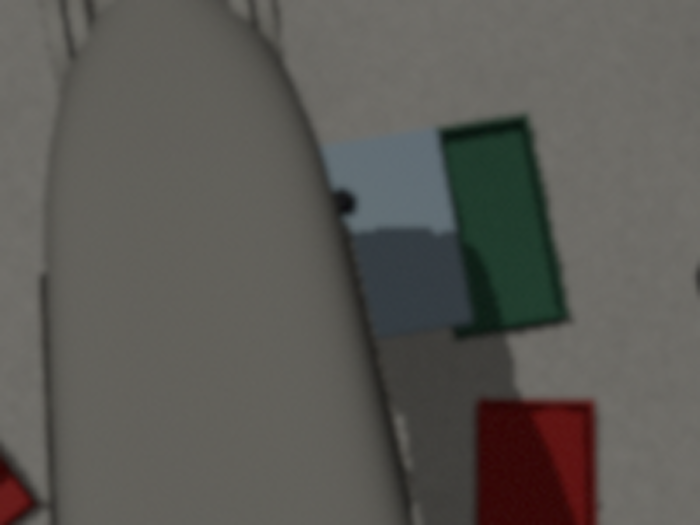

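```bash
python3 -m handwheel '{"hand":[0.01,0.01,0.01,0.01,0.01,0.01],"xyz":[[0,-0.001,0.01],[0,-0.001,0.025],[0,-0.001,0.038],[0,-0.001,0.047],[0,-0.001,0.047],[0,-0.001,0.047]],"roll":[0,0,0,0,0,0]}' 60
python3 -c "
from h import *
print(r.sense()['contact_force'])
go(.5466,.0677,.0836,.101+np.pi)
for n in ('scene',):
    d=cam(n); np.savez('/tmp/'+n+'5.npz',**d); save(d,n+'5.png',(150,130,330,300) if n=='scene' else (150,100,350,250),3.5)
"
```

```text
clock: 5.33
eef_pos: [0.546, 0.0676, 0.0904]
orientation: [3.142, -0.002, -3.039]
contact_force: [-0.5, -0.1, -1.3]
finger_gap: 0.249
[-0.52843721 -0.1107954  -1.26663225]
clock 5.3333 eef [0.546  0.0676 0.0904] rpy [ 3.1416e+00 -1.8000e-03 -3.0394e+00] q [ 0.12  0.44 -0.09  1.04  0.    0.02]
shift [-0.0006  0.      0.0068] roll 0.0012
```

View pics/scene5.png

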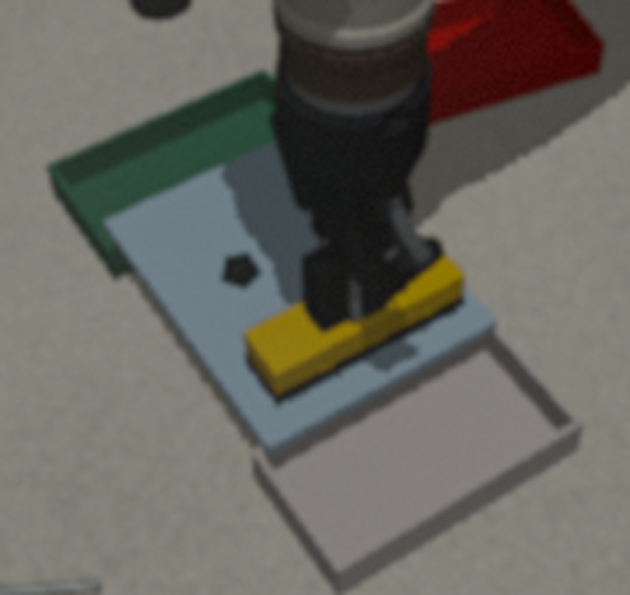

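```bash
python3 -m handwheel '{"hand":[0.01,0.01,0.01,0.01],"xyz":[[0,0,0.003],[0,0,0.005],[0,0,0.006],[0,0,0.006]],"roll":[0,0,0,0]}' 60
python3 -c "
from h import *
print(r.sense()['contact_force'])
u=np.array([-np.sin(.101),np.cos(.101)])
c=np.array([.5532,.003]); e=r.sense()['eef_pos'][:2]; print('along',(e-c)@u,'across',(e-c)@[u[1],-u[0]])
c2=c+u*(-.088); go(c2[0],c2[1],.0838,.101+np.pi)
"
```

```text
clock: 5.72
eef_pos: [0.5466, 0.0671, 0.0854]
orientation: [3.142, 0.0, -3.04]
contact_force: [-0.2, 0.5, -1.7]
finger_gap: 0.251
[-0.16236931  0.46968197 -1.66457247]
along 0.06440709369618364 across -0.00012194785616394604
clock 5.7167 eef [0.5466 0.0671 0.0854] rpy [ 3.1416e+00  2.0000e-04 -3.0405e+00] q [ 0.12  0.44 -0.1   1.03  0.    0.02]
shift [-1.000e-04 -1.524e-01  1.600e-03] roll 0.0001
```

```bash
python3 -m handwheel '{"hand":[0.01,0.01,0.01,0.01,0.01,0.01,0.01,0.01,0.01,0.01],"xyz":[[0,-0.003,0.001],[0,-0.008,0.001],[0,-0.014,0.001],[0,-0.02,0.001],[0,-0.026,0.001],[0,-0.032,0.001],[0,-0.038,0.001],[0,-0.044,0.001],[0,-0.05,0.001],[0,-0.056,0.001]],"roll":[0,0,0,0,0,0,0,0,0,0]}' 60
python3 -m handwheel '{"hand":[0.01,0.01,0.01,0.01,0.01,0.01,0.01,0.01],"xyz":[[0,-0.006,0],[0,-0.012,0],[0,-0.018,0],[0,-0.024,0],[0,-0.03,0],[0,-0.035,0],[0,-0.038,0],[0,-0.04,0]],"roll":[0,0,0,0,0,0,0,0]}' 60
python3 -c "
from h import *
print(r.sense()['contact_force'])
u=np.array([-np.sin(.101),np.cos(.101)])
c=np.array([.5532,.003]); e=r.sense()['eef_pos'][:2]; print('along',(e-c)@u,'across',(e-c)@[u[1],-u[0]])
c2=c+u*(-.088); go(c2[0],c2[1],.0838,.101+np.pi)
for n in ('scene','top'):
    d=cam(n); np.savez('/tmp/'+n+'6.npz',**d); save(d,n+'6.png',(150,130,330,300) if n=='scene' else (150,100,350,250),3.5)
"
```

```text
clock: 6.55
eef_pos: [0.5523, 0.0108, 0.0843]
orientation: [3.141, 0.0, -3.041]
contact_force: [-0.3, 0.4, -2.7]
finger_gap: 0.249
clock: 7.22
eef_pos: [0.5563, -0.0289, 0.0843]
orientation: [3.142, 0.0, -3.041]
contact_force: [-0.4, 0.0, -1.5]
finger_gap: 0.254
[-0.44207574  0.00639522 -1.48281049]
along -0.032065864886090215 across -0.00011240337451300385
clock 7.2167 eef [ 0.5563 -0.0289  0.0843] rpy [ 3.1415  0.     -3.0409] q [-0.05  0.46 -0.08  1.03  0.   -0.15]
shift [-0.0001 -0.0559  0.0005] roll -0.0003
```

View pics/scene6.png

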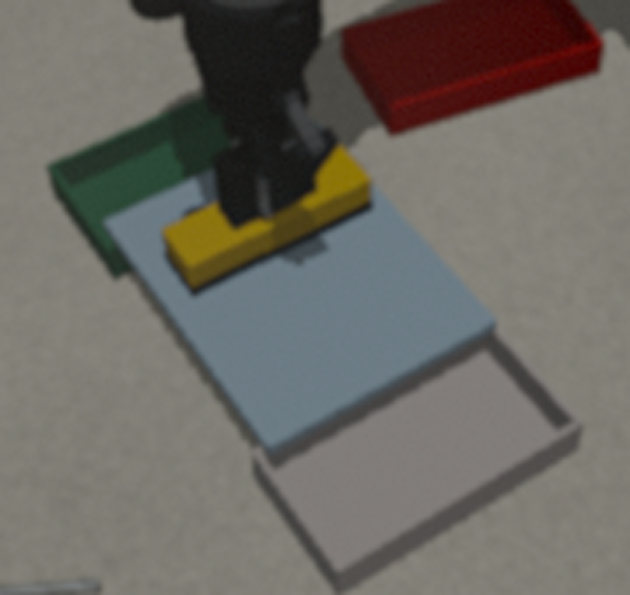

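View pics/top6.png

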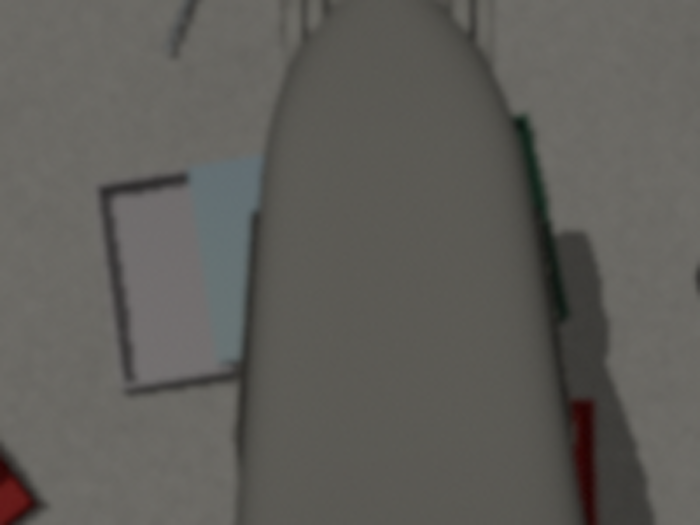

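```bash
python3 -m handwheel '{"hand":[0.01,0.01,0.01,0.01,0.01,0.01,0.01,0.01,0.01,0.01],"xyz":[[0,-0.003,0],[0,-0.007,0],[0,-0.011,0],[0,-0.015,0],[0,-0.019,0],[0,-0.023,0],[0,-0.027,0],[0,-0.03,0],[0,-0.033,0],[0,-0.036,0]],"roll":[0,0,0,0,0,0,0,0,0,0]}' 60
python3 -m handwheel '{"hand":[0.01,0.01,0.01,0.01,0.01,0.01,0.01,0.01,0.01,0.01],"xyz":[[0,-0.003,0],[0,-0.006,0],[0,-0.009,0],[0,-0.012,0],[0,-0.015,0],[0,-0.018,0],[0,-0.02,0],[0,-0.021,0],[0,-0.021,0],[0,-0.021,0]],"roll":[0,0,0,0,0,0,0,0,0,0]}' 60
python3 -c "
from h import *
print(r.sense()['contact_force'])
u=np.array([-np.sin(.101),np.cos(.101)])
c=np.array([.5532,.003]); e=r.sense()['eef_pos'][:2]; print('along',(e-c)@u,'across',(e-c)@[u[1],-u[0]])
c2=c+u*(-.03); go(c2[0],c2[1],.0838,.101+np.pi)
for n in ('scene',):
    d=cam(n); np.savez('/tmp/'+n+'7.npz',**d); save(d,n+'7.png',(150,130,330,300) if n=='scene' else (150,100,350,250),3.5)
"
```

```text
clock: 8.15
eef_pos: [0.5599, -0.0645, 0.0843]
orientation: [3.142, -0.0, -3.04]
contact_force: [0.3, -0.2, -1.6]
finger_gap: 0.25
clock: 8.98
eef_pos: [0.562, -0.0851, 0.0843]
orientation: [3.142, -0.0, -3.04]
contact_force: [0.6, -0.9, -2.5]
finger_gap: 0.248
[ 0.61766766 -0.90041666 -2.53831119]
along -0.08856308364649129 across -0.00012148343638872312
clock 8.9833 eef [ 0.562  -0.0851  0.0843] rpy [ 3.1415e+00 -1.0000e-04 -3.0405e+00] q [-0.15  0.48 -0.05  1.04  0.   -0.25]
shift [-0.0001  0.0586  0.0005] roll 0.0001
```

View pics/scene7.png

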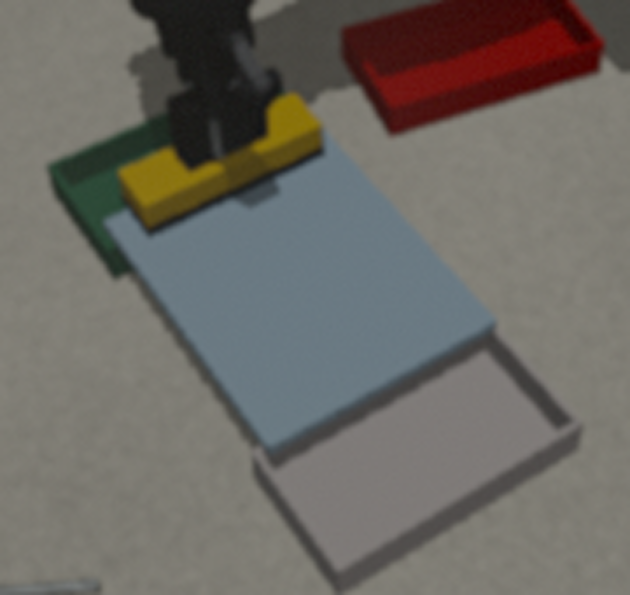

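```bash
python3 -m handwheel '{"hand":[0.01,0.01,0.01,0.01,0.01,0.01,0.01,0.01,0.01,0.01],"xyz":[[0,0.004,0],[0,0.014,0],[0,0.026,0],[0,0.038,0],[0,0.05,0],[0,0.062,0],[0,0.074,0],[0,0.084,0],[0,0.09,0],[0,0.09,0]],"roll":[0,0,0,0,0,0,0,0,0,0]}' 60
python3 -c "
from h import *
for n in ('scene','top'):
    d=cam(n); np.savez('/tmp/'+n+'8.npz',**d); save(d,n+'8.png',(150,130,330,300) if n=='scene' else (150,100,350,250),3.5)
"
```

```text
clock: 9.87
eef_pos: [0.5528, 0.0061, 0.0844]
orientation: [3.141, 0.0, -3.038]
contact_force: [1.1, -0.9, -2.1]
finger_gap: 0.25
```

View pics/scene8.png

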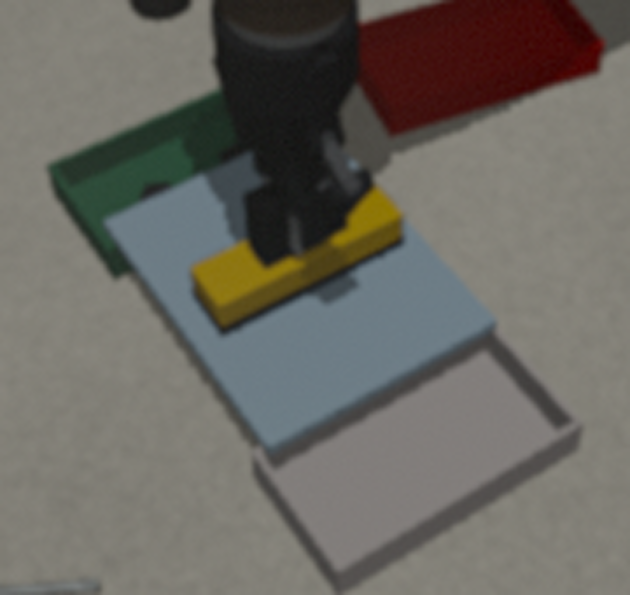

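View pics/top8.png

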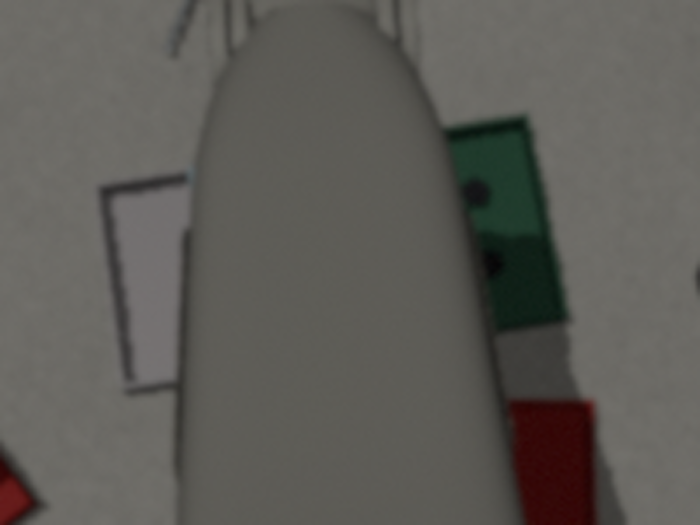

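```bash
python3 -m handwheel '{"hand":[0.01,0.01,0.01,0.085,0.085,0.085,0.085,0.085,0.085,0.085],"xyz":[[0,0,0.001],[0,0,0.001],[0,0,0.001],[0,0,0.001],[0,0,0.001],[0,0,0.001],[0,0,0.001],[0,0,0.001],[0,0,0.001],[0,0,0.001]],"roll":[0,0,0,0,0,0,0,0,0,0]}' 60
python3 -m handwheel '{"hand":[0.085,0.085,0.085,0.085,0.085,0.085,0.085,0.085,0.085,0.085],"xyz":[[0,0,-0.003],[0,0,-0.01],[0,0,-0.02],[0,0,-0.035],[0,0,-0.055],[0,0,-0.08],[0,0,-0.11],[0,0,-0.14],[0,0,-0.15],[0,0,-0.15]],"roll":[0,0,0,0,0,0,0,0,0,0]}' 60
python3 -c "
from h import *
for n in ('scene',):
    d=cam(n); np.savez('/tmp/'+n+'9.npz',**d); save(d,n+'9.png',(150,130,330,300),3.5)
"
```

```text
clock: 10.8
eef_pos: [0.553, 0.0044, 0.0833]
orientation: [-3.142, 0.0, -3.04]
contact_force: [0.3, -0.1, 0.7]
finger_gap: 0.995
clock: 11.63
eef_pos: [0.5552, 0.0045, 0.238]
orientation: [-3.141, 0.009, -3.04]
contact_force: [-0.2, -0.5, -1.0]
finger_gap: 0.994
```

View pics/scene9.png

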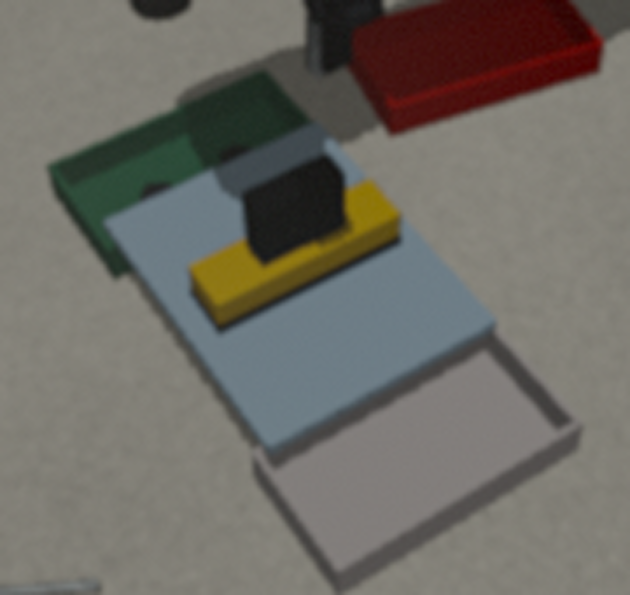

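```bash
python3 -m handwheel '{"hand":[0.085,0.085,0.085,0.085,0.085,0.085,0.085,0.085,0.085,0.085],"xyz":[[0,0.015,0],[0,0.04,0],[0,0.07,0],[0,0.1,0],[0,0.13,0],[0,0.16,0],[0,0.19,0],[0,0.21,0],[0,0.22,0],[0,0.22,0]],"roll":[0,0,0,0,0,0,0,0,0,0]}'
python3 -m handwheel '{"hand":[0.085,0.085,0.085,0.085],"xyz":[[0,0,0],[0,0,0],[0,0,0],[0,0,0]],"roll":[0,0,0,0]}'
python3 -c "
from h import *
print(r.sense()['joint_vel'].round(4))
for n in ('scene','top'):
    d=cam(n); np.savez('/tmp/'+n+'10.npz',**d); save(d,n+'10.png',(150,130,330,300) if n=='scene' else (150,100,350,250),3.5)
u=np.array([-np.sin(.101),np.cos(.101)]);g=np.array([.5532,.003])-u*.133
X=np.array([u[1],-u[0]])
for uv in((476,192),(488,262)):
    p=onz(d,(np.array(uv)+.5)/3.5-.5+[150,100],.012)[:2]-g; print('tray frame',p@X,p@u)
"
```

```text
clock: 12.52
eef_pos: [0.5295, 0.2249, 0.2313]
orientation: [-3.141, -0.003, -3.037]
contact_force: [-0.3, -1.0, 0.2]
finger_gap: 0.994
clock: 12.85
eef_pos: [0.531, 0.222, 0.2334]
orientation: [-3.141, 0.0, -3.042]
contact_force: [0.7, 0.1, 0.3]
finger_gap: 0.993
[ 0.0021 -0.0015  0.0035 -0.0007  0.0019 -0.0006]
tray frame 0.033453444832142167 0.00635638073411386
tray frame -0.02581162261392366 0.007335165774318415
```

View pics/top10.png

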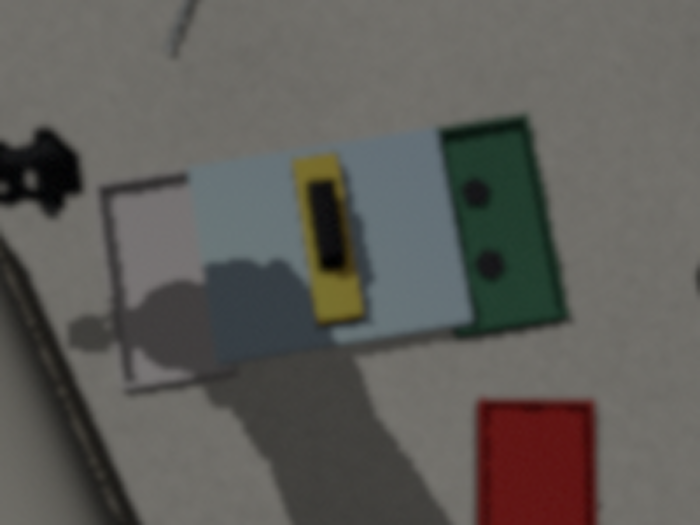

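View pics/scene10.png

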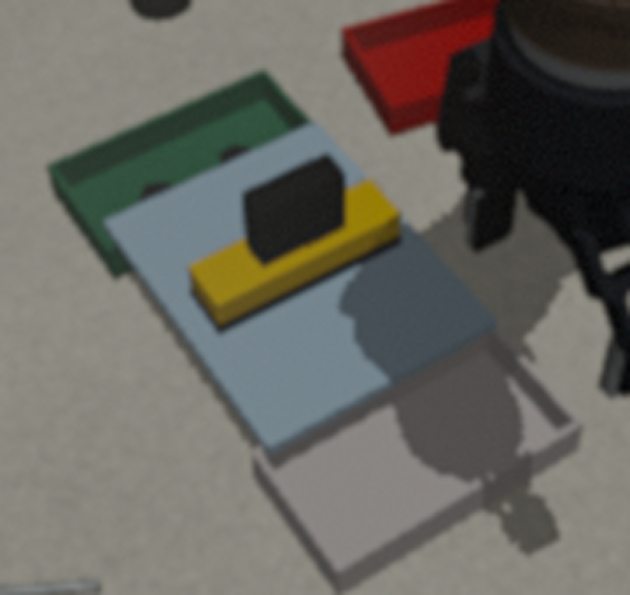

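Both chips lie in the green tray at crop pixels (476,192) and (488,265) of the top view. The yellow scraper stands upright and released on the plate at (328,240), and the gripper is clear of everything.

```bash
python3 -c "
from station import r
print(r.job_done())"
```

```text
the job is handed in; nothing more can be done
None
```

The job is done and handed in at about 13 s of the 51 s allowed; `job_done()` gives no verdict, so what follows is from my own checks. I gripped the yellow scraper by its black handle and set it on the plate behind the chips. I then wiped both chips off the end into the green tray, drew the scraper back to mid-plate, let go and moved the arm clear.

**Chips:** the last pictures show both lying in the green tray, at about (0.033, 0.006) and (-0.026, 0.007) m in the tray's frame, well inside the limits. None of the pictures shows the fingers near a chip. At every reading the fingertips were above the scraper's base, more than 20 mm above the chip tops.

**Scraper:** it stands upright and free on the plate. From the tool height at release I put its underside at about 45 mm; I did not measure it separately from the pictures afterwards. The red look-alikes were left alone.

**Disagreement:** the two cameras read heights low, by about 3–4 mm for the plate top and about 7 mm for the scraper base, compared with the text. I used the text's heights, and the grip opening (21.4 mm on the 22 mm handle) fitted; forces stayed below 4 N in every reading.

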